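Wedge the panel off its front pads

TASK

Take the narrower of the two wooden wedges, slide it tip first into the guide of the levelling fixture, and push it on, flat on the plate, under the stained panel until the panel's front edge just lifts off both front pads, by about 4 mm (2 to 7 mm is fine). Finish while still gripping the wedge in that place; do not let go. Keep the gripper off the panel, keep the panel square and back against its stop, and leave the wide wedge and the other things lying where they are.

Things in the scene. Friction and masses are not known exactly. Their poses are not given: they have to be found in the camera images.
- fixture: Levelling fixture, fixed: bare light metal plate 250 x 280 x 6 mm (x = -90 to 160, y = +-140 mm). Origin on the worktop plane below the panel's front edge, mid-width; x = direction of push, away from the robot; y left. Behind: bearers (top z = 18, x = 112 to 130) under the panel's rear edge, and the back stop (face x = 133, 46 mm high).
- pads: The two steel front pads of the fixture, part of it (same origin and axes): tops at z = 18 mm, x = 1 to 23 mm, y = 62 to 108 mm on either side. The panel's front edge rests on them at the start. Between them it is unsupported, over the guide.
- guide_mouth (a point): Middle of the guide's floor where its straight part begins: x = -25, y = 0, z = 6 mm in the fixture's frame. The guide: two dark steel rails along x to x = 90 mm, 34 mm clear width, each 14 mm thick, tops at z = 16 mm, open above; its floor is the plate. A flared mouth, about 60 mm wide, leads in from x = -45 mm.
- panel: Reddish-brown stained wooden panel, loose, 130 (x) x 240 (y) x 20 mm, 0.3 to 0.55 kg; origin at the middle of its underside. It lies level on the fixture, underside at z = 18 mm, front edge at the fixture's x = 0 to 2.5 mm, up to 3 mm before the back stop; the wedge may slide it back to the stop. When wedged it tips about its rear edge.
- panel_front_left (a point): Point on the lower front edge of the panel, 115 mm to the left (+y) of its middle. Its height over the pads is the lift.
- panel_front_right (a point): The same, 115 mm to the right (-y).
- wedge: Narrow wedge, light brown wood, 30 mm wide, 160 long, 80 g. Origin on the underside below the grip block; x = towards the thin tip. Block: x = -28 to 32, 36 mm high; grip it across y from above, TCP about 30 mm over the underside (fingertips then pass over the rails). Lies flat on the left half, tip roughly away from the robot.
- wedge_tip (a point): Middle of the wedge's thin end, at its underside (x = 132 mm in the wedge's frame). From x = 32 to 132 mm the wedge's top slopes straight from 24 down to 4 mm (1 in 5). Lying on the plate it meets the panel with the tip 40 mm past the panel's front edge; each further 5 mm lifts that edge 1 mm (60 mm past: 4 mm). The push is under 8 N.
- wide_wedge: The wide wedge: the same shape, wood, length and heights, but 46 mm wide; too wide for the guide. It lies on the left half of the worktop too; the two may have changed places. Same origin and axes.
- offcut: Greyish wood strip 36 x 110 x 18 mm lying near the wedges, on the robot side, a bystander. Origin at the middle of its underside.
- tape: Grey pocket tape measure standing at the right, 36 x 83 x 66 mm, a bystander. Origin at its underside.
- pencil: Red flat carpenter's pencil 160 mm long, 9 mm thick, at the front of the right half, a bystander. Origin at the middle of its underside.
- roll: Roll of masking tape lying flat, 105 mm across, 25 mm high, at the left, a bystander. Origin at its underside.

How it is judged:
By the outcome, as a careful person would: the job done as asked, in the order asked, and still so for the second after the job is handed in, while the arm keeps its last pose, push and grip.
It also fails if it takes over 45 s, if anything falls off the work surface, if the arm or the gripper's body presses on something with over 40 N, if the wrist force passes 120 N, or if a joint passes its speed limit or range.

ROBOT

A 6-joint arm with a two-finger parallel gripper is mounted at the origin on a cart in front of the work surface, level with it; the furniture and walls round the work are solid. World frame = base frame: x ahead of the robot, y to its left, z up, the work surface at z = 0. Lengths are in m, angles in rad, forces in N, time in s.
With the tool pointing down it reaches from about 0.375 to 0.975 m from the base axis. Payload 3.8 kg.
Tool frame: the origin (TCP) lies between the finger pads, 19 mm behind the fingertips; this is the grasp point; z points along the fingers, y is the line along which they close (so a half turn about z gives the same grasp; the last joint's range is limited). The gripper opens to 88 mm and grips with 3 to 60 N. Pads are 18 mm wide; open, the fingers measure 123 mm over their backs; the gripper's body (75 mm by 187 mm) begins 45 mm behind the grasp point.
Start: joints at [1.1, 0.264, 1.604, -0, 1.274, -0.037], TCP at [0.284, 0.612, 0.257] pointing down, gripper open.
Joint ranges: [-2.63, 2.63], [-0.94, 2.18], [0.31, 2.57], [-1.31, 4.45], [0, 2.66], [-2.55, 2.55]. Speed limits (rad/s): [2.57, 2.57, 3.14, 3.14, 3.14, 3.14].

INTERFACE

Orientations are given as a rotation vector (axis times angle).
In Python, from cell import manip, vision, job, nets gives the robot as it stands. Calls block until the motion is done:
- manip.move_pose(position, orientation): joint-space move of the TCP to a pose.
- manip.move_linear(position, rate=0.15, rot=None): straight line of the TCP; rot=None keeps the orientation; rate is the mean speed in m/s.
- manip.set_joints(angles): joint-space move.
- manip.set_gripper(opening, force=None): finger opening in m; force is the grip in N (None keeps the last); returns when the fingers have stopped.
- manip.dwell(seconds).
- manip.inverse_kinematics(position, orientation): joint angles nearest the present ones, or None.
- manip.state(): the state.
- vision.capture(name): name is "scene" or "top" or "wrist"; returns a dict with "image" (384x512x3 uint8, blue, green, red), "z_map" (384x512 float32, m along the optical axis (not along the pixel's ray), 0 where there is no reading), "intrinsics" (3x3 intrinsics, pixels), "position" and "orientation" of the camera in the world; the wrist camera has in their place "T_tool_cam" (4x4, takes a point from camera to tool coordinates, whose origin is the TCP and whose axes are the flange's). Camera axes: x right, y down, z forward; pixel columns grow to the right and rows downward; lengths in m; the calibration is good to about 2 mm. A picture is of the moment at which its call begins: read the wrist's pose just before it.
A pose or a line that the arm cannot do raises manip.IKError and nothing moves.
- job.close_job(): hands the job in; it is judged then, once.
Trained networks look in a picture, given as the dict that the camera call returned (one of the last four; its "shot" number tells which), for a name from the list of things; names that differ only in an ending like _2 or _b are one class to them, and where a whole thing is asked for, a point or a joint stands for the part that bears it (a point fixed in the world has none). Each returns a list of dicts, best first, with "p" (0 to 1); they miss things now and then, are a little off and sometimes report something else, mostly with a low value. They report only what shows in the picture. A call takes as long as a camera call.
- nets.search_frame(picture, thing): "point" ([x, y, z] in m, in the coordinates of the camera as it stood for that picture, good to about 4 mm: the middle of the surface that is visible of it).
- nets.place_of(picture, thing): "point" ([x, y, z] in m, in the coordinates of the camera as it stood for that picture, good to about 4 mm: a listed point, or the origin of a listed thing).
The state is a dict: "clock": time; "joint_pos": joint angles; "joint_velocities": joint speeds; "tau": joint torques, N m; "tool_pos": TCP position; "tcp_rot": TCP orientation; "contact_force": force on the tool from outside, world axes, zero at the start; "moment": the same for the moment, N m; "gripper_width": finger opening in m; "grasp_force": force on a finger pad.
Only numpy, scipy, OpenCV 4.12 (cv2) and the standard library are available. Lean on these libraries where they do the work, as an engineer would, in place of code of your own. Each camera call takes 0.05 s, during which the arm holds its last target. There are 200 camera calls.

## Working session

There is one attempt and no reset: what is moved stays moved. The work goes in short steps, each a Python script; the robot and the scene stay as the last script left them, time stands still between calls to the robot, and variables do not carry over. Pictures are saved under pics/ and viewed, at most 10 in all, crops included, and the job is handed in when it is done.

```bash
mkdir -p pics; ls; cat > h.py <<'E'
import numpy as np, cv2
from scipy.spatial.transform import Rotation as R
from cell import manip, vision, job, nets
def cap(name):
    s=manip.state(); p=vision.capture(name)
    if name=="wrist":
        T=np.eye(4);T[:3,:3]=R.from_rotvec(s["tcp_rot"]).as_matrix();T[:3,3]=s["tool_pos"]
        p["T"]=T@np.array(p["T_tool_cam"])
    else:
        T=np.eye(4);o=np.array(p["orientation"],float)
        T[:3,:3]=o if o.shape==(3,3) else R.from_rotvec(o).as_matrix();T[:3,3]=p["position"];p["T"]=T
    return p
def w(p,pt): return (p["T"]@np.append(pt,1))[:3]
def cloud(p):
    z=p["z_map"];K=np.array(p["intrinsics"]);v,u=np.mgrid[:z.shape[0],:z.shape[1]]
    P=np.stack([(u-K[0,2])*z/K[0,0],(v-K[1,2])*z/K[1,1],z],-1)
    W=P@p["T"][:3,:3].T+p["T"][:3,3]; W[z==0]=np.nan; return W
def see(p,names):
    for n in names:
        for f in ("place_of","search_frame"):
            try: r=getattr(nets,f)(p,n)
            except Exception as e: print(n,f,e); continue
            print(n,f,[(w(p,d["point"]).round(4).tolist(),round(d["p"],2)) for d in r[:3]])
E
python3 - <<'E'
from h import *
s=manip.state();print(s["clock"],s["tool_pos"],s["tcp_rot"],s["contact_force"])
for n in("top","scene"):
    p=cap(n);cv2.imwrite(f"pics/{n}0.png",p["image"]);np.savez(f"{n}0.npz",**{k:p[k] for k in("image","z_map","intrinsics","T")})
    print(n,p["T"].round(3).tolist(),np.array(p["intrinsics"]).round(1).tolist(),p["orientation"])
    if n=="top":see(p,["fixture","guide_mouth","panel","panel_front_left","panel_front_right","wedge","wedge_tip","wide_wedge"])
print(manip.state()["clock"])
E
```

```text
cell.py
pics
0.0 [0.28343043 0.61190251 0.2561265 ] [-0.67596269 -3.06746972  0.00325049] [ 0.56856942  0.67114147 -0.55512978]
top [[-0.009, -0.991, 0.13, 0.245], [-1.0, 0.008, -0.009, -0.033], [0.008, -0.13, -0.991, 1.952], [0.0, 0.0, 0.0, 1.0]] [[480.0, 0.0, 256.1], [0.0, 480.0, 194.7], [0.0, 0.0, 1.0]] [-2.14871147  2.16713731 -0.14975002]
fixture place_of [([0.5595, -0.3837, 0.002], 0.65)]
fixture search_frame [([0.5454, -0.3818, 0.0097], 0.92)]
guide_mouth place_of [([0.5414, -0.3671, 0.0083], 0.9), ([0.3505, 0.3347, -0.0022], 0.7), ([0.5584, -0.382, 0.0039], 0.57)]
guide_mouth search_frame [([0.551, -0.3825, 0.008], 0.83), ([0.3508, 0.3321, 0.015], 0.27)]
panel place_of [([0.6123, -0.4262, 0.0155], 0.61)]
panel search_frame [([0.6099, -0.4243, 0.0365], 0.45)]
panel_front_left place_of [([0.6471, -0.3003, 0.017], 0.77)]
panel_front_left search_frame [([0.6131, -0.4268, 0.0364], 0.74)]
panel_front_right place_of [([0.482, -0.4581, 0.0142], 0.89), ([0.4703, -0.665, 0.0036], 0.35)]
panel_front_right search_frame []
wedge place_of [([0.465, 0.3645, 0.0026], 0.8)]
wedge search_frame [([0.5115, 0.3555, 0.0206], 0.86), ([0.6121, -0.4251, 0.0394], 0.32)]
wedge_tip place_of [([0.5898, 0.3562, 0.0015], 0.59)]
wedge_tip search_frame [([0.5064, 0.3564, 0.0195], 0.78)]
wide_wedge place_of [([0.436, 0.1701, -0.0059], 0.88)]
wide_wedge search_frame [([0.4879, 0.1683, 0.0184], 0.63)]
scene [[0.892, -0.209, 0.4, -0.329], [-0.45, -0.46, 0.765, -1.624], [0.025, -0.863, -0.505, 1.097], [0.0, 0.0, 0.0, 1.0]] [[422.8, 0.0, 261.2], [0.0, 422.8, 187.7], [0.0, 0.0, 1.0]] [-2.06064305  0.47530452 -0.3061915 ]
0.9
```

View pics/top0.png

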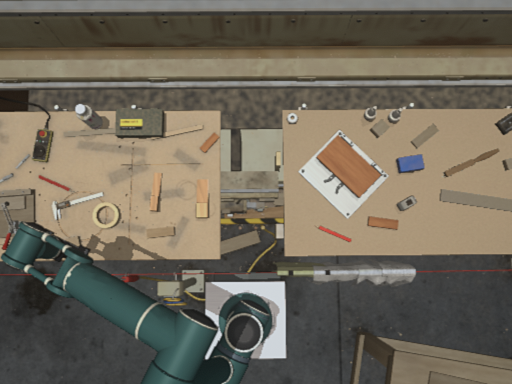

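View pics/scene0.png

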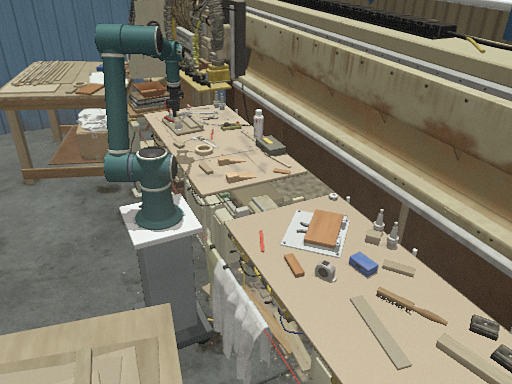

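The top view shows the narrow wedge at about pixel (155,192), the wide one at (202,198), and the fixture, turned about 38° clockwise, at (343,173). The scene view agrees, with the panel on the plate at (325,228). Next I'll look from the wrist camera.

```bash
cat >> h.py <<'E'
def down(psi): return (R.from_euler("z",psi)*R.from_euler("x",np.pi)).as_rotvec()
def save(p,f): cv2.imwrite(f"pics/{f}.png",p["image"]);np.savez(f"{f}.npz",**{k:p[k] for k in("image","z_map","intrinsics","T")})
E
python3 - <<'E'
from h import *
ps=np.radians(176)
manip.move_pose([0.46,0.363,0.27],down(ps)); print(manip.state()["joint_pos"])
p=cap("wrist");save(p,"w0");print(np.array(p["T_tool_cam"]).round(3).tolist(),p["intrinsics"])
see(p,["wedge","wedge_tip"])
manip.move_linear([0.51,0.36,0.27]);p=cap("wrist");save(p,"w1");see(p,["wedge","wedge_tip"])
print(manip.state()["clock"])
E
```

```text
[ 6.26323695e-01  8.89692172e-02  1.78448605e+00  5.48734890e-04
  1.26777988e+00 -8.74720265e-01]
[[-0.001, -0.953, -0.302, 0.078], [1.0, 0.0, -0.002, -0.0], [0.002, -0.302, 0.953, -0.127], [0.0, 0.0, 0.0, 1.0]] [[298.72839182   0.         258.47309336]
 [  0.         298.72839182 191.76764699]
 [  0.           0.           1.        ]]
wedge place_of [([0.4656, 0.3678, -0.0009], 0.89)]
wedge search_frame [([0.5015, 0.3617, 0.0235], 0.96)]
wedge_tip place_of [([0.5901, 0.355, -0.0015], 0.89)]
wedge_tip search_frame [([0.4976, 0.3588, 0.0221], 0.96)]
wedge place_of [([0.4642, 0.3673, 0.0001], 0.66)]
wedge search_frame [([0.5036, 0.3617, 0.0226], 0.81)]
wedge_tip place_of [([0.5931, 0.3537, 0.0022], 0.67)]
wedge_tip search_frame [([0.5037, 0.3596, 0.0207], 0.96)]
3.05
```

```bash
cat > fit.py <<'E'
import sys;from h import *
for f in ("w0","w1"):
    d=dict(np.load(f+".npz"));W=cloud(d);X=W.reshape(-1,3)
    tab=np.nanmedian(X[(abs(X[:,0]-.5)<.1)&(abs(X[:,1]-.30)<.03)][:,2])
    m=(abs(X[:,0]-.52)<.15)&(abs(X[:,1]-.36)<.06)&(X[:,2]>tab+.003);Q=X[m]
    for lo,hi in((.003,1),(.031,1)):
        q=Q[Q[:,2]-tab>lo]; r=cv2.minAreaRect((q[:,:2]*1000).astype(np.float32)); print(f,lo,"table",tab.round(4),r,len(q),np.percentile(q[:,2],[50,95]).round(4))
E
python3 fit.py
```

```text
w0 0.003 table 0.324 ((442.43359375, 359.378173828125), (121.47989654541016, 35.54176712036133), 85.90855407714844) 32283 [0.3348 0.3506]Traceback (most recent call last):
  File "fit.py", line 7, in <module>
    q=Q[Q[:,2]-tab>lo]; r=cv2.minAreaRect((q[:,:2]*1000).astype(np.float32)); print(f,lo,"table",tab.round(4),r,len(q),np.percentile(q[:,2],[50,95]).round(4))
                                                                                                                       ~~~~~~~~~~~~~^^^^^^^^^^^^^^^^
    return _quantile_unchecked(
        a, q, axis, out, overwrite_input, method, keepdims, weights)
    return _ureduce(a,
                    func=_quantile_ureduce_func,
    ...<5 lines>...
                    overwrite_input=overwrite_input,
                    method=method)
    r = func(a, **kwargs)
    result = _quantile(arr,
                       quantiles=q,
    ...<2 lines>...
                       out=out,
                       weights=wgt)
    slices_having_nans = np.isnan(arr[-1, ...])
                                  ~~~^^^^^^^^^
IndexError: index -1 is out of bounds for axis 0 with size 0
```

View pics/w0.png

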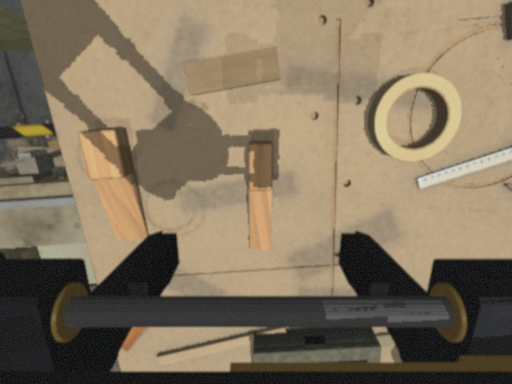

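The wrist view shows the narrow wedge with its block at about (260,165) and its tip at (260,248), the wide one at (112,185), and the fingers at the bottom. The fit broke because finger points got in, so I'll mask those by height.

```bash
sed -i 's/X=W.reshape(-1,3)/X=W.reshape(-1,3);X=X[X[:,2]<.08]/; s/,Q=X\[m\]/;Q=X[m]/' fit.py; sed -i 's/hi in((.003,1),(.031,1))/hi in((.004,1),(.028,1))/' fit.py; python3 fit.py
python3 - <<'E'
from h import *
# colour-independent two-view check of block/tip with depth edge slices
for f in("w0","w1"):
    X=cloud(dict(np.load(f+".npz"))).reshape(-1,3);X=X[(X[:,2]<.08)&(abs(X[:,1]-.36)<.06)]
    for x in np.arange(.42,.62,.02):
        q=X[abs(X[:,0]-x)<.004];t=np.median(q[q[:,1]>.395][:,2]) if (q[:,1]>.395).any() else np.nan
        q=q[q[:,2]>.004]
        if len(q)>8: print(f,x.round(2),len(q),"y",np.percentile(q[:,1],[3,97]).round(4),"z",np.median(q[:,2]).round(4),t.round(4))
E
```

```text
w0 0.004 table -0.0001 ((478.5429992675781, 354.3963317871094), (231.5930938720703, 67.26460266113281), 10.585744857788086) 2458 [0.0224 0.0366]
w0 0.028 table -0.0001 ((464.0245056152344, 364.6248779296875), (30.01361656188965, 58.94485092163086), 85.9206771850586) 1124 [0.0356 0.0369]
w1 0.004 table -0.0002 ((478.575927734375, 354.273681640625), (232.5299072265625, 67.16549682617188), 10.529423713684082) 2798 [0.0222 0.0367]
w1 0.028 table -0.0002 ((464.5880126953125, 364.6279602050781), (29.641071319580078, 60.08444595336914), 85.30956268310547) 1296 [0.0356 0.037 ]
w0 0.44 166 y [0.3517 0.3805] z 0.0356 -0.0004
w0 0.46 159 y [0.3502 0.3797] z 0.0356 -0.0002
w0 0.48 141 y [0.3499 0.3773] z 0.0357 -0.0003
w0 0.5 113 y [0.3478 0.3761] z 0.0227 -0.0004
w0 0.52 123 y [0.3461 0.3756] z 0.0186 -0.0002
w0 0.54 105 y [0.3456 0.3732] z 0.0144 -0.0002
w0 0.56 100 y [0.3441 0.3722] z 0.0105 -0.0003
w0 0.58 93 y [0.3425 0.3711] z 0.0065 -0.0003
w1 0.44 186 y [0.352 0.38 ] z 0.0356 -0.0003
w1 0.46 176 y [0.3505 0.3786] z 0.0357 -0.0003
w1 0.48 169 y [0.3488 0.3774] z 0.0357 -0.0003
w1 0.5 138 y [0.3479 0.3768] z 0.0225 -0.0003
w1 0.52 132 y [0.3463 0.3745] z 0.0186 -0.0
w1 0.54 127 y [0.3446 0.3735] z 0.0146 -0.0002
w1 0.56 113 y [0.3441 0.3725] z 0.0104 -0.0002
w1 0.58 106 y [0.3423 0.3702] z 0.0064 -0.0004
```

```bash
python3 - <<'E'
from h import *
o=down(np.radians(175.9))
manip.set_gripper(0.07)
manip.move_pose([.4623,.3647,.10],o); manip.move_linear([.4623,.3647,.030],rate=.08)
manip.set_gripper(0.0,force=45); s=manip.state(); print(s["gripper_width"],s["grasp_force"],s["tool_pos"],s["contact_force"],s["clock"])
manip.move_linear([.4623,.3647,.16]); p=cap("wrist"); save(p,"g0")
manip.move_pose([.602,-.418,.30],down(np.radians(142))); s=manip.state(); print(s["gripper_width"],s["clock"],s["joint_pos"])
p=cap("wrist");save(p,"f0"); see(p,["guide_mouth","fixture","panel_front_left","panel_front_right"])
manip.move_linear([.575,-.398,.28]);p=cap("wrist");save(p,"f1");print(manip.state()["clock"])
E
```

```text
0.029472812635866697 44.97667534276843 [0.46235544 0.36475579 0.03013649] [-0.75077433  0.3356853   0.72645222] 5.9583
0.0293492191800286 9.8667 [-6.39363349e-01  3.53250523e-01  1.41201084e+00  3.13477726e-04
  1.37673269e+00 -1.54844203e+00]
guide_mouth place_of [([0.5439, -0.3629, 0.0064], 0.65), ([0.6475, -0.2946, 0.0216], 0.61)]
guide_mouth search_frame [([0.5342, -0.3658, 0.0095], 0.65)]
fixture place_of [([0.56, -0.387, -0.001], 0.79)]
fixture search_frame [([0.5351, -0.3712, 0.0047], 0.82)]
panel_front_left place_of [([0.6446, -0.2955, 0.0174], 0.6), ([0.6113, -0.4239, 0.014], 0.51)]
panel_front_left search_frame [([0.6011, -0.4132, 0.041], 0.95)]
panel_front_right place_of [([0.4847, -0.4583, 0.0205], 0.63), ([0.5433, -0.3619, 0.0095], 0.15)]
panel_front_right search_frame [([0.6011, -0.417, 0.0413], 0.78)]
10.775
```

View pics/f0.png

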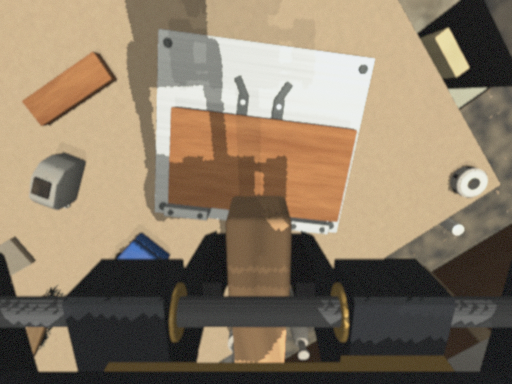

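The wrist view shows the white plate with its front edge at the top, the flared rail ends at (242,95) and (283,95), and the panel's front edge running from (172,107) to (356,130). The held wedge is at the bottom. The depth data gives the fit below.

```bash
cat > fx.py <<'E'
from h import *
def line(P):
    P=P[:,:2].copy()
    for _ in range(4):
        c=np.median(P,0) if _==0 else P.mean(0); d=np.linalg.svd(P-P.mean(0),full_matrices=False)[2][0]; n=np.array([-d[1],d[0]]); e=(P-P.mean(0))@n; P=P[abs(e)<max(2*e.std(),.0008)]
    return P.mean(0),d
for f in("f0","f1"):
    d=dict(np.load(f+".npz"));W=cloud(d);X=W.reshape(-1,3);ok=(X[:,2]<.07)&(np.hypot(X[:,0]-.58,X[:,1]+.40)<.2);X=X[ok]
    a=np.radians(-45);o=np.array([.5635,-.378])
    for it in range(3):
        c,s=np.cos(a),np.sin(a);L=(X[:,:2]-o)@np.array([[c,-s],[s,c]]);z=X[:,2]
        pn=(abs(z-.038)<.006)&(abs(L[:,0]-.03)<.07)&(abs(L[:,1])<.13)
        # front edge: min x per y bin
        E=[]
        for y in np.arange(-.11,.111,.005):
            m=pn&(abs(L[:,1]-y)<.0025)
            if m.sum()>10:E.append([np.percentile(L[m,0],1),y])
        E=np.array(E); k=np.polyfit(E[:,1],E[:,0],1); a-=np.arctan(k[0]); o=o+k[1]*np.array([c,s])
        pl=pn&(L[:,0]>.01)&(L[:,0]<.1)
        ys=L[pn&(abs(L[:,0]-.03)<.03),1]; 
    print(f,"yaw",np.degrees(a),"o",o,"res",np.std(E[:,0]-np.polyval(k,E[:,1])),"panel y",np.percentile(ys,[.3,99.7]),"ztop",np.median(z[pl]))
    c,s=np.cos(a),np.sin(a);L=(X[:,:2]-o)@np.array([[c,-s],[s,c]])
    for x in np.arange(-.05,-.001,.005):
        m=(abs(L[:,0]-x)<.002)&(abs(L[:,1])<.06);r=m&(z>.0115);print(x.round(3),"plate",np.median(z[m&~r]).round(4),[ (np.percentile(q,[2,98])*1e3).round(1).tolist()+[len(q)] for q in (L[r&(L[:,1]<0),1],L[r&(L[:,1]>0),1]) if len(q)>3])
    pt=(z>.003)&(z<.010)&(abs(L[:,0])<.17)&(abs(L[:,1])<.19);print("plate rect",cv2.minAreaRect((L[pt]*1000).astype(np.float32)),(np.percentile(L[pt],[.2,99.8],axis=0)*1e3).round(1).tolist())
E
python3 fx.py
```

```text
f0 yaw -44.863812812028264 o [ 0.56495479 -0.37945473] res 0.00022661928008893832 panel y [-0.11768272  0.11958045] ztop 0.03785643634252109
-0.05 plate 0.0058 []
-0.045 plate 0.0057 [[-44.3, -34.4, 24], [21.5, 31.4, 23]]
-0.04 plate 0.0058 [[-42.5, -31.3, 30], [19.1, 30.6, 29]]
-0.035 plate 0.0058 [[-40.1, -28.9, 29], [16.4, 27.3, 28]]
-0.03 plate 0.0057 [[-37.0, -26.3, 27], [13.3, 24.9, 29]]
-0.025 plate 0.0059 [[-37.0, -23.9, 31], [11.4, 23.9, 33]]
-0.02 plate 0.0059 [[-36.6, -23.4, 35], [11.0, 24.5, 34]]
-0.015 plate 0.0058 [[-36.2, -24.1, 31], [10.8, 23.9, 35]]
-0.01 plate 0.0058 [[-36.9, -23.6, 34], [11.1, 23.9, 34]]
-0.005 plate 0.0057 [[-36.5, -24.3, 31], [11.2, 24.0, 30]]
plate rect ((13.416336059570312, -19.821914672851562), (306.98004150390625, 290.22039794921875), 89.90080261230469) [[-91.0, -146.0], [156.5, 133.0]]
f1 yaw -44.85101687560734 o [ 0.56466497 -0.37916495] res 0.00021306480418006605 panel y [-0.11777932  0.11956252] ztop 0.037822263717532
-0.05 plate 0.0058 []
-0.045 plate 0.0059 [[-44.3, -34.2, 25], [22.0, 31.6, 23]]
-0.04 plate 0.0058 [[-42.7, -31.8, 29], [19.4, 30.7, 30]]
-0.035 plate 0.0058 [[-40.4, -28.7, 30], [16.3, 27.6, 30]]
-0.03 plate 0.0057 [[-37.1, -26.2, 30], [13.3, 24.5, 29]]
-0.025 plate 0.0059 [[-36.7, -24.4, 32], [11.3, 23.7, 33]]
-0.02 plate 0.0057 [[-36.9, -23.9, 34], [11.0, 24.2, 34]]
-0.015 plate 0.0058 [[-36.4, -23.5, 33], [10.7, 24.2, 34]]
-0.01 plate 0.0058 [[-37.2, -24.0, 33], [11.1, 24.4, 35]]
-0.005 plate 0.0058 [[-36.8, -23.5, 34], [10.6, 23.8, 34]]
plate rect ((-1.289520263671875, -6.3945770263671875), (280.72900390625, 320.42401123046875), 89.71735382080078) [[-90.7, -145.9], [155.5, 133.0]]
```

```bash
python3 - <<'E'
from h import *
p=vision.capture("wrist");Tc=np.array(p["T_tool_cam"])
for f in("g0","f0","f1"):
    d=dict(np.load(f+".npz"));d["T"]=Tc;X=cloud(d).reshape(-1,3)
    for x in(.02,.01,0,-.04,-.06,-.08,-.1,-.12):
        q=X[(abs(X[:,0]-x)<.003)&(X[:,2]>-.012)&(X[:,2]<.035)&(abs(X[:,1])<.03)]
        if len(q)>20:print(f,x,(np.percentile(q[:,1],[2,98])*1e3).round(2),(np.median(q[:,2])*1e3).round(2),len(q))
    b=X[(abs(X[:,2]+.006)<.003)&(abs(X[:,1])<.02)&(X[:,0]>0)];print("rear",np.percentile(b[:,0],99.5) if len(b) else None)
E
```

```text
g0 0.02 [-14.33  13.94] -5.72 794
g0 0.01 [-28.6   28.33] -4.8 2461
g0 0 [-16.21  15.87] -5.68 801
g0 -0.06 [-14.16  14.31] 11.69 335
rear 0.027416181724801675
f0 0.02 [-14.37  14.02] -5.69 788
f0 0.01 [-28.54  28.28] -4.75 2438
f0 0 [-16.2   15.87] -5.65 800
f0 -0.06 [-14.03  14.16] 11.71 333
rear 0.027326958437711033
f1 0.02 [-14.34  13.98] -5.73 801
f1 0.01 [-28.6   28.34] -4.79 2440
f1 0 [-16.19  15.91] -5.65 793
f1 -0.06 [-14.07  14.59] 11.71 347
rear 0.02736244944236007
```

```bash
cat >> h.py <<'E'
A=np.radians(-44.86);C,S=np.cos(A),np.sin(A);O=np.array([.5648,-.3793])
def G(x,z,y=0): v=O+np.array([C*x-S*(y-.0063),S*x+C*(y-.0063)]); return [*v,z]
OR=down(A+np.pi)
def fl():
    s=manip.state();f=np.array(s["contact_force"]);d=np.array(s["tool_pos"])
    q=d[:2]-O;x=C*q[0]+S*q[1];y=-S*q[0]+C*q[1]+.0063
    F=[C*f[0]+S*f[1],-S*f[0]+C*f[1],f[2]]
    print("x %.1f y %.1f z %.1f"%(x*1e3,y*1e3,d[2]*1e3),"F",np.round(F,1),"t",round(s["clock"],2),"w",round(s["gripper_width"]*1e3,2)); return np.array(F)
E
python3 - <<'E'
from h import *
manip.move_linear(G(-.207,.15),rate=.25,rot=OR);F0=fl()
manip.move_linear(G(-.207,.0372),rate=.1);fl()
for x in(-.18,-.16,-.145,-.13,-.115,-.102):
    manip.move_linear(G(x,.0372),rate=.05);F=fl()
    if np.abs(F-F0).max()>6: print("stop");break
p=cap("wrist");save(p,"e0")
E
```

```text
x -205.1 y 0.3 z 151.3 F [ 0.   0.4 -1.4] t 12.03 w 29.54
x -206.3 y 0.2 z 37.8 F [ 0.2 -0.2 -0.8] t 13.3 w 29.67
x -180.1 y -0.1 z 37.0 F [-0.7  0.5 -1. ] t 13.99 w 29.76
x -159.8 y -0.0 z 37.1 F [-0.  -0.2 -1.1] t 14.54 w 29.34
x -144.7 y -0.0 z 37.2 F [ 1.   0.6 -0.4] t 14.99 w 29.71
x -129.6 y 0.0 z 37.2 F [-0.5  1.  -0.9] t 15.44 w 29.6
x -114.6 y 0.0 z 37.2 F [-0.5  0.7 -1.6] t 15.89 w 29.39
x -101.6 y -0.0 z 37.2 F [ 0.8 -0.5 -1.1] t 16.3 w 29.51
```

View pics/e0.png

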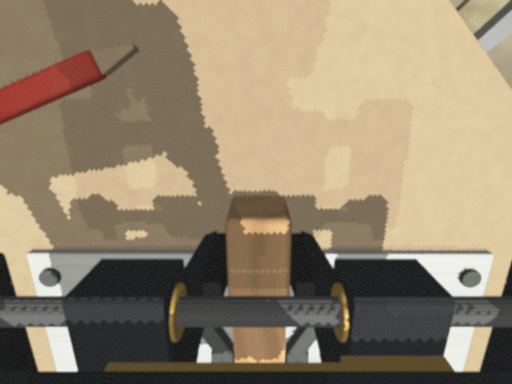

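The wedge sits centred between the rails with no side force; the plate edge at row 250 is symmetric about it. I'll lower it to contact, then push.

```bash
cat >> h.py <<'E'
def panel(name="scene"):
    p=cap(name);X=cloud(p).reshape(-1,3);q=X[:,:2]-O;L=q@np.array([[C,-S],[S,C]])+[0,.0063]
    m=(L[:,0]>-.02)&(L[:,0]<.15)&(abs(L[:,1])<.14)&(X[:,2]>.028)&(X[:,2]<.055)&(np.hypot(*(p["z_map"]*0).reshape(2,-1)[:,:1])==0)
    hsv=cv2.cvtColor(p["image"],cv2.COLOR_BGR2HSV).reshape(-1,3); m&=(hsv[:,1]>90)
    P=np.c_[L,X[:,2]][m]
    for _ in range(4):
        k=np.linalg.lstsq(np.c_[P[:,:2],np.ones(len(P))],P[:,2],rcond=None)[0];e=P[:,2]-np.c_[P[:,:2],np.ones(len(P))]@k;P=P[abs(e)<max(2*e.std(),.001)]
    r=cv2.minAreaRect((P[:,:2]*1000).astype(np.float32))
    print(name,len(P),"z front L/R %.1f %.1f rear %.1f"%tuple(1e3*(k@[x,y,1]) for x,y in((.001,.108),(.001,-.122),(.13,0))),"std %.1f"%(1e3*e.std()),"rect",np.round(r[0],1),np.round(r[1],1),round(r[2],2)); return p
E
python3 - <<'E'
from h import *
panel();panel("top");F0=fl()
for z in np.arange(.0369,.0345,-.0003):
    manip.move_linear(G(-.102,z),rate=.02);F=fl()
    if F[2]-F0[2]>2.5: break
print(z)
E
```

```text
scene 853 z front L/R 40.4 40.0 rear 40.7 std 2.1 rect [64.9  4.3] [242.9 129.7] 89.8
top 1384 z front L/R 38.4 38.5 rear 38.5 std 3.8 rect [67.4  6.2] [235.8 131.9] 89.79
x -102.2 y -0.0 z 37.1 F [ 0.5 -0.3 -0.5] t 16.45 w 29.93
x -102.2 y -0.0 z 36.9 F [-0.8 -0.4 -1.1] t 16.7 w 29.84
x -102.0 y -0.0 z 36.6 F [ 0.6  0.2 -1.8] t 16.95 w 29.73
x -102.0 y -0.0 z 36.2 F [ 0.2  0.  -1.1] t 17.2 w 29.59
x -101.9 y 0.0 z 36.1 F [-0.7 -0.7 -0.6] t 17.45 w 29.7
x -101.9 y 0.0 z 36.1 F [-1.8  0.5  3.9] t 17.7 w 29.31
0.035699999999999996
```

```bash
python3 - <<'E'
from h import *
for x in(-.095,-.09,-.085,-.08,-.075,-.070):
    manip.move_linear(G(x,.0358),rate=.02);F=fl()
    if abs(F[0])>14 or abs(F[1])>8: print("stop");break
manip.dwell(.3);fl();p=panel();save(p,"s1");panel("top");p=cap("wrist");save(p,"w9")
cv2.imwrite("pics/s1c.png",cv2.resize(cv2.imread("pics/s1.png")[195:270,270:370],None,fx=8,fy=8,interpolation=cv2.INTER_CUBIC))
p=np.load("s1.npz")
E
```

```text
x -94.9 y 0.1 z 36.1 F [-2.1 -1.1  5.7] t 18.2 w 29.46
x -91.7 y 0.1 z 36.1 F [-7.5 -0.2 11.8] t 18.6 w 29.88
x -88.0 y 0.1 z 36.1 F [-12.8  -0.4  14.9] t 19.0 w 29.48
x -83.2 y 0.1 z 36.1 F [-12.8  -0.2  14.8] t 19.4 w 29.46
x -78.2 y 0.1 z 36.1 F [-13.2  -0.   15.3] t 19.8 w 29.84
x -73.1 y 0.1 z 36.1 F [-12.4   0.3  13.8] t 20.2 w 29.6
x -73.1 y 0.1 z 36.1 F [-11.6   0.9  14.7] t 20.5 w 29.53
scene 872 z front L/R 43.8 43.3 rear 40.6 std 2.3 rect [67.3  5.7] [245.9 129.3] 89.9
top 1072 z front L/R 42.8 42.6 rear 38.5 std 3.9 rect [69.3  6.1] [130.9 236.3] 0.23
```

View pics/s1c.png

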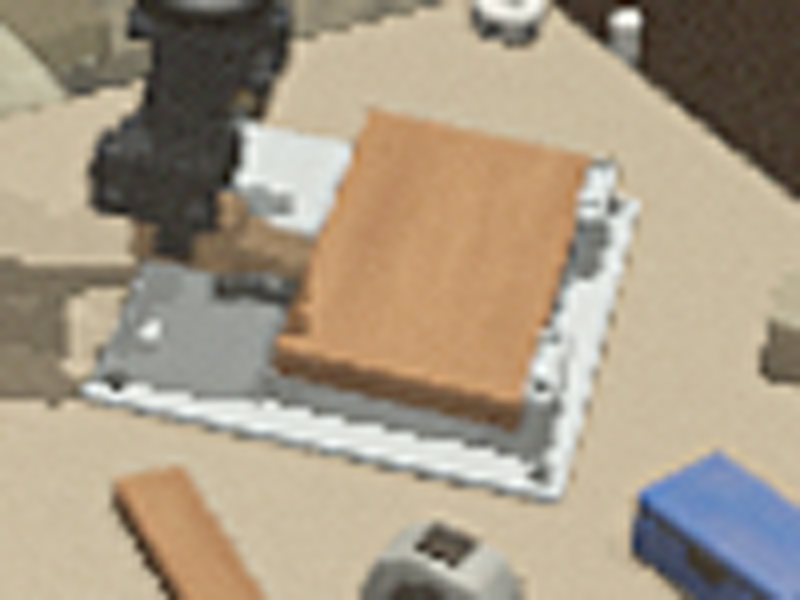

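The crop shows the wedge under the panel, the front edge clear of the pads, and the panel's rear against the stop. Lift is about 3.4 to 4 mm and equal on both sides. I'll push about 2 mm more, then check that it holds.

```bash
python3 - <<'E'
from h import *
manip.move_linear(G(-.068,.0359),rate=.02);fl();manip.dwell(1.0);F=fl();panel();panel();panel("top")
p=cap("wrist");save(p,"end");d=dict(p);d["T"]=np.array(p["T_tool_cam"]);X=cloud(d).reshape(-1,3)
b=X[(abs(X[:,2]+.006)<.003)&(abs(X[:,1])<.02)&(X[:,0]>0)];print("rear",np.percentile(b[:,0],99.5),"top z",np.median(b[:,2]))
E
```

```text
x -71.2 y 0.1 z 36.1 F [-12.4  -0.2  13.4] t 20.9 w 29.3
x -71.2 y 0.1 z 36.1 F [-11.9   0.   13.9] t 21.9 w 29.4
scene 873 z front L/R 44.4 44.1 rear 40.3 std 2.3 rect [67.5  4.7] [244.3 128.2] 89.57
scene 861 z front L/R 44.6 44.3 rear 40.3 std 2.2 rect [67.3  5.1] [128.9 247.6] 0.04
top 1072 z front L/R 42.3 42.2 rear 39.0 std 4.0 rect [69.7  6.3] [236.1 128.6] 89.91
rear 0.027454447726515206 top z -0.005602441317947675
```

Lift is about 4 mm on both sides and steady. The wedge has not slipped in the grip, and the panel is square and at the stop.

```bash
python3 -c "
from cell import job
print(job.close_job())"
```

```text
the job is handed in; nothing more can be done
None
```

The narrow wedge is in the guide and still gripped; the panel's front edge is about 4 mm off both pads, with the panel square and, as far as the cameras show, against its stop. I handed the job in at about 22 s on the robot's clock.

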